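# Seat an angle bracket in the corner of a drilling jig

## Robot

A 6-joint arm with a two-finger parallel gripper is mounted at the origin on the work surface. World frame = base frame: x ahead of the robot, y to its left, z up, the work surface at z = 0. Lengths are in mm, angles in degrees, forces in N, time in s.
With the tool pointing down it reaches from about 300 to 850 mm from the base axis. Payload 4.2 kg.
Tool frame: the origin (TCP) lies between the finger pads; the fingertips stand 22 mm ahead of it and the grasp point (between the pads) lies 3 mm ahead of it; z points along the fingers, y is the direction in which the jaws open and shut (so a half turn about z gives the same grasp; the last joint's range is limited). The gripper opens to 91 mm and grips with 3 to 60 N. Pads are 32 mm wide; open, the fingers measure 118 mm over their backs; the gripper's body (76 mm by 178 mm) begins 60 mm behind the grasp point.
Start: joints at [-65.145, 18.312, 89.639, -0, 72.044, -1.146], TCP at [252.075, -516.816, 235.976] pointing down, gripper open.
Joint ranges: [-177.97, 177.97], [-48.28, 115.42], [12.27, 149.76], [-77.06, 257.06], [2.81, 150.46], [-146.56, 146.56]. Speed limits (degrees/s): [147.25, 147.25, 180, 180, 180, 180].

## Interface

Orientations are given as [roll, pitch, yaw] about the fixed x, y, z axes, in that order (R = Rz(yaw) Ry(pitch) Rx(roll)).
In Python, from workcell import telemetry, cams, env gives the robot as it stands.
- The arm moves only by the shell command python3 -m inch 'ROWS' [FORCE]. ROWS is JSON, a list of rows, each an object of numbers: "x", "y", "z": the shift along the tool's x, y, z in cm; "yaw": the turn about the tool's z in units of 5 degrees (1.0 is 5 degrees); "gripper": the gripper's target within -1 to 1 (fully open at 1, half-way at 0, shut at -1). A call has 1 to 12 rows; each row shifts and turns the commanded pose from where the row before left it, along the tool's axes as they then stand; what a row does not reach is not made up. A row lasts 1/12 s, in which the tool goes at most 41.7 mm and 7.16 degrees, less where a joint would pass 70% of its speed; a pose out of reach is approached as far as the arm can. A call is refused whole if a number of a shift passes 4.17 or a number of a turn 1, either way. A call with a gripper value outside its range is refused whole. The fingers move at their own pace and stop on an object; FORCE is the grip in N (left out, the last holds). Time passes only in rows, so rows that do not move let the fingers close. It gives the time, the measured TCP pose, the force and the opening at its end, in the units of the state.
- telemetry.state(): the state, without advancing time (a new reading comes with each control period).
- cams.grab_frame(name): name is "side" or "top"; returns a dict with "pixels" (420x560x3 uint8, red, green, blue), "mtx" (3x3 intrinsics, pixels), "distortion" ([k1, k2, p1, p2, k3] as OpenCV has them; the pictures are not rectified), "rvec" (rotation vector, rad) and "tvec" (3), from world to camera coordinates, as OpenCV has them. Camera axes: x right, y down, z forward; pixel columns grow to the right and rows downward; lengths in mm; the calibration is good to about 2 mm. A picture is of the moment at which its call begins. There is no depth.
- env.job_done(): hands the job in, once; it reports no verdict.
The state is a dict: "time_s": time; "qpos": joint angles; "qvel": joint speeds; "effort": joint torques, N m; "ee_pos": TCP position; "ee_rot": TCP orientation; "force": force on the tool from outside, world axes, zero at the start; "torque": the same for the moment, N m; "gripper_width": finger opening in mm.
Only numpy, scipy, OpenCV 4.12 (cv2) and the standard library are available. Lean on these libraries where they do the work, as an engineer would, in place of code of your own. Each camera call takes 0.05 s, during which the arm holds its last target. There are 200 camera calls.

## Task

Without lifting or tipping it off the jig plate, slide the aluminium angle bracket up against the long steel fence at the blue tape outline and stop there for a moment, with its flange edge flush on the fence and its upright web on the side away from it. Then slide it sideways along the fence to the short fence and keep it pressed into the corner, flush and pushing firmly on both fences at once: finish like that, with the fingers still holding it there. Leave the brass block, the jar and the orange oil tin alone.

Things in the scene. Friction and masses are not known exactly. Their poses are not given: they have to be found in the camera images.
- bracket: Loose L-shaped aluminium bracket, 200-430 g. Origin: centre of its underside. Flat flange 70 (x) x 90 (y) x 10 mm. Upright web along its -x edge, x -35 to -23 mm, 90 mm long, top 55 mm above the underside: pinch this. Its +x edge goes to the long fence, its +y end to the short one. Starts flat on the plate, turned up to 0.4 rad from the jig, its edge 60 mm or more off the long fence.
- bracket_corner (a point): The bracket's lower corner that goes into the jig's corner: bracket x = +35, y = +45, z = 0 mm.
- jig: Dark steel jig plate fixed to the bench, 280 (x) x 320 mm (y, -165 to +155), 12 mm thick. Origin on its underside, at bench height; top at z = 12 mm. x points to the long fence, y along it towards the short one. Its place differs each time, turned up to 0.3 rad. Plate and fences are ground, oiled steel (friction 0.2-0.3), which still takes up some newtons of the push: lean in with about 10 N each way.
- long_fence: Long rigid steel fence bar on the far side of the jig plate, fixed: 22 mm thick (x), 270 mm long (y), 30 mm high; origin: centre of its underside, on the plate's top; axes parallel to the jig's. The face towards the bracket is at jig x = +100 mm.
- short_fence: Short rigid steel fence bar at the left end of the long one, square to it, fixed: 150 mm long (x), 22 mm thick (y), 30 mm high; origin: centre of its underside, on the plate's top; axes parallel to the jig's. The face towards the bracket is at jig y = +120 mm.
- jig_corner (a point): The point where the two fence faces meet on the plate's top: jig x = 100, y = 120, z = 12 mm.
- tape_mark (a point): Centre of the bracket's place on the blue tape outline (painted flat on the plate, about 107 mm along the fence by 70 mm, open towards the long fence): jig x = 65, y = -50, z = 12 mm. The bracket's origin belongs here at the first stop.
- brass_block: Loose brass block 30 x 50 x 25 mm, lying on the jig plate near its robot-side left corner; bystander. Origin: centre of its underside.
- jar: Clear jar with a blue band and black lid, 84 mm in diameter, 114 mm high, on the bench beside the jig; bystander. Origin: centre of its underside.
- oil_tin: Orange oil tin, 68 mm in diameter, 115 mm high, on the bench beside the jig; bystander (it and the jar may swap sides). Origin: centre of its underside.
Mind the look-alikes: they are no part of the job. Of the things that look like the bracket, the smallest one is meant.

How it is judged (in metres and radians):
On the way:
1. the bracket is flush against the long fence at the blue tape outline (its centre within 25 mm of the mark along the fence) and stopped there (contact force between bracket and long_fence above 0.5 N and y of bracket in the frame of tape_mark between -0.025 and 0.025 m and x of bracket_corner in the frame of tape_mark above 0.031 m and angle between the x axis of bracket and the x axis of jig, either way round below 0.05 rad and linear speed of bracket below 0.02 m/s), for 0.2 s.
At the end, for the whole second after the job is handed in: The bracket lies flat on the jig plate (within 3 mm and 0.05 rad), its corner within 4 mm of the jig's corner and square to it within 0.035 rad, at rest, pressing on the long fence and on the short fence with more than 2 N each, the fingers still holding or pushing it with more than 2 N (contact force between bracket and long_fence above 2 N and contact force between bracket and short_fence above 2 N and contact force between the fingers and bracket above 2 N and horizontal distance between bracket_corner and jig_corner below 0.004 m and angle between the x axis of bracket and the x axis of jig, either way round below 0.035 rad and z of bracket in the frame of jig below 0.015 m and angle between bracket's own z axis and vertical below 0.05 rad and linear speed of bracket below 0.01 m/s); the arm keeps its last pose, push and grip.
It fails at once if the bracket is lifted more than 6 mm off the jig plate or tipped more than 0.12 rad (z of bracket in the frame of jig above 0.018 m or angle between bracket's own z axis and vertical above 0.12 rad).
It fails at once if the brass block, the jar or the oil tin is moved more than 20 mm (distance of any of brass_block, jar, oil_tin from where it was at the start of the episode above 0.02 m).
It also fails if it takes over 48 s, if anything falls off the work surface, if the arm or the gripper's body presses on something with over 40 N, if the wrist force passes 120 N, or if a joint passes its speed limit or range.

## Working session

There is one attempt and no reset: what is moved stays moved. The work goes in short steps, Python scripts to look and compute and a shell command to move; the robot and the scene stay as the last step left them, time stands still between calls to the robot, and variables do not carry over. Pictures are saved under pics/ and viewed, about 8 in all and at most 12, crops included, and the job is handed in when it is done.

```bash
ls; mkdir -p pics; python3 - <<'E'
from workcell import telemetry, cams
import cv2, pickle
print(telemetry.state())
for n in("top","side"):
    f=cams.grab_frame(n); pickle.dump(f,open(n+"0.pkl","wb"))
    cv2.imwrite(f"pics/{n}0.png",cv2.cvtColor(f["pixels"],cv2.COLOR_RGB2BGR))
    print(n,f["mtx"],f["distortion"],f["rvec"],f["tvec"])
E
```

```text
pics
{'time_s': 0.0, 'qpos': array([-6.51435910e+01,  1.83540362e+01,  8.97065435e+01, -3.75753961e-03,
        7.20432899e+01, -1.14553903e+00]), 'qvel': array([ 0.09267317, -0.05353793,  0.07531385, -0.06420198,  0.03900997,
        0.03631837]), 'effort': array([-3.37453501e-03, -4.12476110e+01, -2.31981432e+01,  7.26440549e-02,
        4.55460779e-02, -1.14132763e-04]), 'ee_pos': array([ 251.87331207, -516.38547066,  235.09530173]), 'ee_rot': array([-1.79896080e+02,  1.49511938e-03,  2.60031111e+01]), 'force': array([ 1.27337262, -0.05096008,  0.35547338]), 'torque': array([-0.0354212 ,  0.02668737,  0.00988916]), 'gripper_width': 90.83200743093104}
top [[448.92329236   0.         277.19745697]
 [  0.         448.92329236 205.28076537]
 [  0.           0.           1.        ]] [-0.12982663  0.          0.          0.          0.        ] [ 2.14572922 -2.14680414  0.1706273 ] [-10.40274833 533.86685382 994.7109995 ]
side [[445.26827611   0.         280.54299727]
 [  0.         445.26827611 209.10163609]
 [  0.           0.           1.        ]] [-0.02908901  0.          0.          0.          0.        ] [ 0.41629076 -2.82913261  1.08592201] [493.21573758 129.26911711 967.77405513]
```

View pics/top0.png

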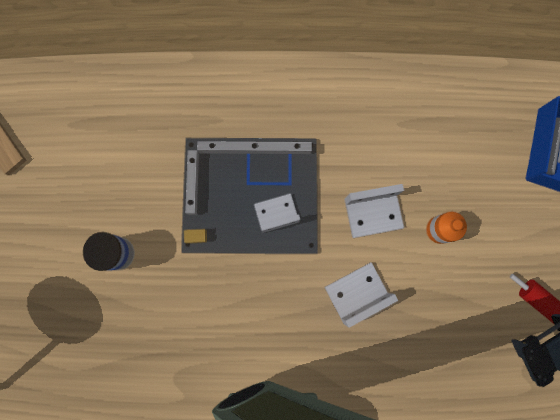

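View pics/side0.png

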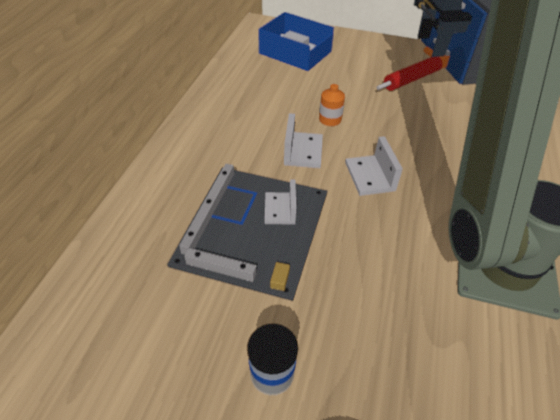

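The top view shows the jig at about px (182–319, 139–253), with the long fence at the far side (row ~146) and the short fence at the left (col ~191). The small bracket sits on the plate at about (276, 212), with its web on the robot side. The brass block is at (195, 236), the jar at (105, 251) and the tin at (447, 227). The two larger brackets off the plate are decoys.

```bash
cat > h.py <<'E'
import numpy as np, cv2, pickle
def ray(f,uv):
    n=cv2.undistortPoints(np.float64(uv).reshape(-1,1,2),f["mtx"],f["distortion"]).reshape(-1,2)
    R=cv2.Rodrigues(f["rvec"])[0]; t=np.float64(f["tvec"]).ravel()
    return -R.T@t, np.c_[n,np.ones(len(n))]@R
def onz(f,uv,z):
    c,d=ray(f,uv); return c+d*((z-c[2])/d[:,2])[:,None]
def proj(f,P): return cv2.projectPoints(np.float64(P).reshape(-1,1,3),f["rvec"],f["tvec"],f["mtx"],f["distortion"])[0].reshape(-1,2)
E
python3 - <<'E'
from h import *
f=pickle.load(open("top0.pkl","rb")); im=f["pixels"]
g=im.max(2); b=im[...,2].astype(int)-im[...,0]
# plate: dark region in ROI
roi=np.zeros(g.shape,np.uint8); roi[125:265,172:330]=1
m=((im[...,0]<95)&(roi>0)).astype(np.uint8)
m=cv2.morphologyEx(m,cv2.MORPH_CLOSE,np.ones((25,25)))
c=max(cv2.findContours(m,0,2)[0],key=cv2.contourArea)
r=cv2.minAreaRect(onz(f,c.reshape(-1,2),12)[:,:2].astype(np.float32)); print("plate",r)
# blue tape
mb=((b>25)&(roi>0)).astype(np.uint8); v,u=np.nonzero(mb); print("tape",len(u),cv2.minAreaRect(onz(f,np.c_[u,v],12)[:,:2].astype(np.float32)))
# bracket bright
mm=np.zeros_like(roi); mm[188:240,240:325]=1
w=((im.min(2)>110)&(mm>0)).astype(np.uint8)
c=max(cv2.findContours(w,0,2)[0],key=cv2.contourArea); print("br",cv2.contourArea(c),cv2.boundingRect(c),cv2.minAreaRect(onz(f,c.reshape(-1,2),22)[:,:2].astype(np.float32)))
s=pickle.load(open("side0.pkl","rb"))["pixels"]
a=cv2.resize(im[185:235,240:330],None,fx=8,fy=8,interpolation=2)
q=cv2.resize(s[170:235,250:340],None,fx=8,fy=8,interpolation=2)[:, :]
cv2.imwrite("pics/c.png",cv2.cvtColor(cv2.resize(np.vstack([a,q]),None,fx=.65,fy=.65),cv2.COLOR_RGB2BGR))
E
```

```text
plate ((564.8063354492188, 51.758331298828125), (324.64501953125, 278.5318603515625), 89.87483978271484)
tape 372 ((626.282470703125, 9.94644546508789), (108.18626403808594, 78.8737564086914), 89.63754272460938)
br 1019.5 (254, 194, 46, 37) ((522.07421875, -9.205917358398438), (65.93992614746094, 93.71385955810547), 16.168912887573242)
```

View pics/c.png

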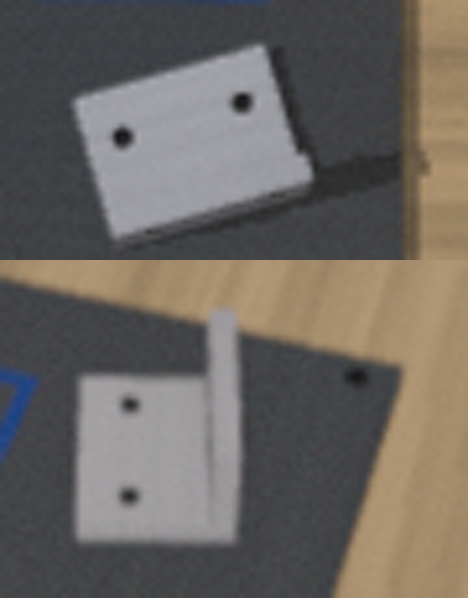

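The crop shows the flange's far corners at top px (254.4, 204.2) and (291.0, 193.7), and the web on the robot side with its outer edge from about (262, 231) to (300, 220). Next I'll compute the poses and check the fence yaw.

```bash
python3 - <<'E'
from h import *
f=pickle.load(open("top0.pkl","rb")); s=pickle.load(open("side0.pkl","rb")); im=f["pixels"]
F=onz(f,[[254.4,204.2],[291,193.65]],22)[:,:2]; W=onz(f,[[262.1,231.2],[300.2,219.6]],67)[:,:2]
d=F[0]-F[1]; yaw=np.arctan2(d[1],d[0])-np.pi/2
print("F",F,np.linalg.norm(d),np.degrees(yaw)); ex=np.array([np.cos(yaw),np.sin(yaw)]);
print("origin from F",F.mean(0)-35*ex, "W",W,np.linalg.norm(W[0]-W[1]),"origin from W",W.mean(0)+35*ex)
# side view: far flange corners
S=onz(s,[[250+80/5.2,170+116/5.2],[250+78/5.2,170+282/5.2]],22)[:,:2]; d=S[1]-S[0]; print("side F",S,np.linalg.norm(d),np.degrees(np.arctan2(d[1],d[0]))-90)
# long-fence bright top
for nm,sl,z in(("long",(slice(138,158),slice(203,318)),42),("short",(slice(158,218),slice(182,210)),42)):
    m=np.zeros(im.shape[:2],np.uint8); m[sl]=(im[sl].min(2)>110)
    c=max(cv2.findContours(m,0,2)[0],key=cv2.contourArea).reshape(-1,2)
    P=onz(f,c,z)[:,:2].astype(np.float32); print(nm,cv2.minAreaRect(P),P.min(0),P.max(0))
# tape edges and plate edges: line fits
b=im[...,2].astype(int)-im[...,0]
for col in (200,230,300): 
    pass
dark=(im[...,0]<95)
bot=[(u,np.nonzero(dark[225:262,u])[0].max()+225.5) for u in list(range(215,310,3))]
P=onz(f,bot,12)[:,:2]; k=np.polyfit(P[:,1],P[:,0],1); print("near edge x=",k, np.degrees(np.arctan(-k[0])), np.std(P[:,0]-np.polyval(k,P[:,1])))
E
```

```text
F [[539.2385791   42.72287839]
 [564.4177888  -43.38614478]] 89.71486204216646 16.29949073345018
origin from F [518.23491142 -10.15466942] W [[471.4224542   23.22139803]
 [497.41926748 -61.89595463]] 88.99886529241428 origin from W [518.01413337  -9.51424208]
side F [[564.86999609 -41.8909786 ]
 [535.31456149  54.14021827]] 100.47643746469384 17.106747989020718
long ((675.7849731445312, 38.28349304199219), (252.9550018310547, 21.12895965576172), 89.31896209716797) [665.089    -88.310646] [687.2659 164.6604]
short ((581.9906005859375, 191.26222229003906), (21.05893325805664, 128.1820068359375), 89.72905731201172) [517.9387  180.70207] [646.11707 202.0837 ]
near edge x= [1.19488726e-02 4.25391137e+02] -0.6845873886689042 0.8104003085659166
```

```bash
python3 -m inch '[{"x":2.7,"y":-2.15},{"x":2.7,"y":-2.15},{"x":2.7,"y":-2.15},{"x":2.7,"y":-2.15},{"x":2.7,"y":-2.15},{"x":2.7,"y":-2.15},{"x":2.7,"y":-2.15},{"x":2.7,"y":-2.15},{"x":2.7,"y":-2.15},{"x":2.7,"y":-2.15},{"x":2.7,"y":-2.15},{"x":2.7,"y":-2.15}]'
python3 -m inch '[{"x":2.7,"y":-2.15},{"x":2.7,"y":-2.15},{"x":2.7,"y":-2.15},{"x":2.7,"y":-2.15},{"yaw":-1},{"yaw":-1},{"yaw":-1},{"yaw":-1},{"yaw":-1},{"yaw":-1},{"yaw":-1},{"yaw":-1}]'
python3 -m inch '[{"yaw":-1},{"yaw":-1},{"yaw":-1},{"yaw":-1},{"yaw":-1},{"yaw":-1},{"yaw":-1},{"yaw":-1},{},{},{}]'
cat >> h.py <<'E'
def st():
    from workcell import telemetry
    s=telemetry.state(); print("t",s["time_s"],"pos",s["ee_pos"].round(1),"rpy",s["ee_rot"].round(2),"F",s["force"].round(1),"T",s["torque"].round(2),"w",round(s["gripper_width"],1)); return s
def to(s,tgt,yaw):
    p=np.radians(s["ee_rot"][2]); d=np.array(tgt)-s["ee_pos"]
    print("tool cm",np.round([(d[0]*np.cos(p)+d[1]*np.sin(p))/10,(d[0]*np.sin(p)-d[1]*np.cos(p))/10,-d[2]/10],2),"yaw units",round((np.degrees(p)-yaw)/5,2))
E
python3 -c "
from h import *
to(st(),[490.3,-18,50],106.3)"
```

```text
t 0.1 pos [ 251.9 -516.4  235.2] rpy [-179.91   -0.     26.  ] F [ 0.2 -0.4 -0.7] T [ 0.02  0.01 -0.04] w 91.3
tool cm [ 43.28 -34.35  18.52] yaw units -16.06invalid input
invalid input
invalid input
```

```bash
python3 -m inch '[{"x":2.7,"y":-2.15,"z":0,"yaw":0,"gripper":1},{"x":2.7,"y":-2.15,"z":0,"yaw":0,"gripper":1},{"x":2.7,"y":-2.15,"z":0,"yaw":0,"gripper":1},{"x":2.7,"y":-2.15,"z":0,"yaw":0,"gripper":1},{"x":2.7,"y":-2.15,"z":0,"yaw":0,"gripper":1},{"x":2.7,"y":-2.15,"z":0,"yaw":0,"gripper":1}]'
```

```text
time_s: 0.6
ee_pos: [341.3, -328.2, 235.6]
ee_rot: [-180.0, 0.0, 26.0]
force: [1.0, 1.0, 0.1]
gripper_width: 91.3
```

```bash
python3 -m inch '[{"x":2.7,"y":-2.15,"z":0,"yaw":0,"gripper":1},{"x":2.7,"y":-2.15,"z":0,"yaw":0,"gripper":1},{"x":2.7,"y":-2.15,"z":0,"yaw":0,"gripper":1},{"x":2.7,"y":-2.15,"z":0,"yaw":0,"gripper":1},{"x":2.7,"y":-2.15,"z":0,"yaw":0,"gripper":1},{"x":2.7,"y":-2.15,"z":0,"yaw":0,"gripper":1},{"x":2.7,"y":-2.15,"z":0,"yaw":0,"gripper":1},{"x":2.7,"y":-2.15,"z":0,"yaw":0,"gripper":1},{"x":2.7,"y":-2.15,"z":0,"yaw":0,"gripper":1},{"x":2.7,"y":-2.15,"z":0,"yaw":0,"gripper":1}]' 
python3 -m inch '[{"x":0,"y":0,"z":0.5,"yaw":-1,"gripper":1},{"x":0,"y":0,"z":0.5,"yaw":-1,"gripper":1},{"x":0,"y":0,"z":0.5,"yaw":-1,"gripper":1},{"x":0,"y":0,"z":0.5,"yaw":-1,"gripper":1},{"x":0,"y":0,"z":0.5,"yaw":-1,"gripper":1},{"x":0,"y":0,"z":0.5,"yaw":-1,"gripper":1},{"x":0,"y":0,"z":0.5,"yaw":-1,"gripper":1},{"x":0,"y":0,"z":0.5,"yaw":-1,"gripper":1}]'
python3 -m inch '[{"x":0,"y":0,"z":0.5,"yaw":-1,"gripper":1},{"x":0,"y":0,"z":0.5,"yaw":-1,"gripper":1},{"x":0,"y":0,"z":0.5,"yaw":-1,"gripper":1},{"x":0,"y":0,"z":0.5,"yaw":-1,"gripper":1},{"x":0,"y":0,"z":0.5,"yaw":-1,"gripper":1},{"x":0,"y":0,"z":0.5,"yaw":-1,"gripper":1},{"x":0,"y":0,"z":0.5,"yaw":-1,"gripper":1},{"x":0,"y":0,"z":0.5,"yaw":-1,"gripper":1},{"x":0,"y":0,"z":0,"yaw":0,"gripper":1},{"x":0,"y":0,"z":0,"yaw":0,"gripper":1}]'
python3 -c "
from h import *
to(st(),[490.3,-18,50],106.3)"
```

```text
time_s: 1.43
ee_pos: [489.7, -16.5, 235.7]
ee_rot: [-180.0, 0.0, 26.0]
force: [-0.2, -1.0, 0.5]
gripper_width: 90.8
time_s: 2.1
ee_pos: [489.2, -18.2, 195.3]
ee_rot: [-180.0, 0.0, 66.3]
force: [0.9, -0.9, 0.1]
gripper_width: 91.3
time_s: 2.93
ee_pos: [489.2, -18.2, 155.6]
ee_rot: [-179.9, -0.0, 105.9]
force: [-0.3, 0.9, -0.0]
gripper_width: 91.0
t 2.9333 pos [489.2 -18.2 155.6] rpy [-1.7994e+02 -2.0000e-02  1.0587e+02] F [-0.3  0.9 -0. ] T [ 0.06 -0.05 -0.03] w 91.0
tool cm [-1.000e-02  1.100e-01  1.056e+01] yaw units -0.09
```

```bash
python3 -m inch '[{"x":0,"y":0.1,"z":1.7,"yaw":-0.1,"gripper":1},{"x":0,"y":0,"z":1.7,"yaw":0,"gripper":1},{"x":0,"y":0,"z":1.7,"yaw":0,"gripper":1},{"x":0,"y":0,"z":1.7,"yaw":0,"gripper":1},{"x":0,"y":0,"z":1.7,"yaw":0,"gripper":1},{"x":0,"y":0,"z":1,"yaw":0,"gripper":0.2},{"x":0,"y":0,"z":1,"yaw":0,"gripper":0},{"x":0,"y":0,"z":0,"yaw":0,"gripper":-0.2},{"x":0,"y":0,"z":0,"yaw":0,"gripper":-0.2},{"x":0,"y":0,"z":0,"yaw":0,"gripper":-0.2}]'
python3 - <<'E'
from h import *
from workcell import cams
st()
f=cams.grab_frame("side")["pixels"]; g=cams.grab_frame("top")["pixels"]
a=cv2.resize(f[120:260,200:370],(680,560),interpolation=2)
cv2.imwrite("pics/d.png",cv2.cvtColor(a,cv2.COLOR_RGB2BGR))
E
```

```text
time_s: 3.77
ee_pos: [491.1, -18.0, 51.6]
ee_rot: [179.9, 0.0, 106.5]
force: [-0.5, 0.4, 1.2]
gripper_width: 60.6
t 3.7667 pos [491.1 -18.   51.6] rpy [1.7993e+02 3.0000e-02 1.0645e+02] F [-0.5  0.4  1.2] T [-0.   -0.07  0.  ] w 60.6
```

View pics/d.png

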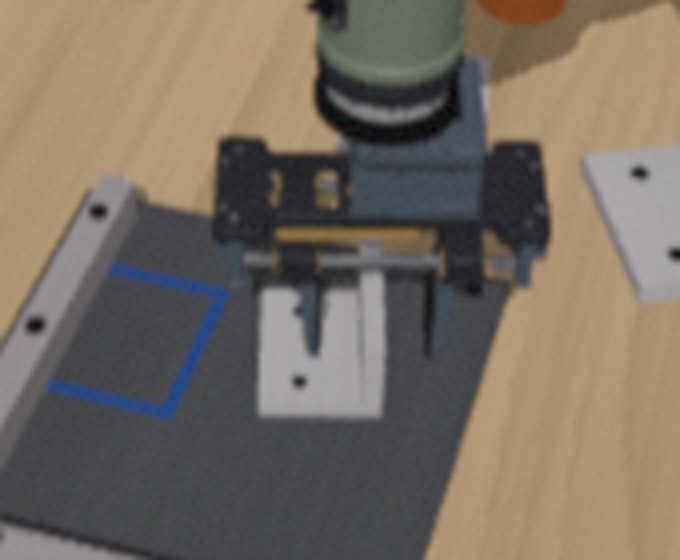

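The web, at crop px (370, 330), sits between the two fingers at (310, 320) and (432, 320), and the fingertips are above the flange. I'll close on it.

```bash
python3 -m inch '[{"x":0,"y":0,"z":0,"yaw":0,"gripper":-0.5},{"x":0,"y":0,"z":0,"yaw":0,"gripper":-1},{"x":0,"y":0,"z":0,"yaw":0,"gripper":-1},{"x":0,"y":0,"z":0,"yaw":0,"gripper":-1},{"x":0,"y":0,"z":0,"yaw":0,"gripper":-1},{"x":0,"y":0,"z":0,"yaw":0,"gripper":-1},{"x":0,"y":0,"z":0,"yaw":0,"gripper":-1},{"x":0,"y":0,"z":0,"yaw":0,"gripper":-1},{"x":0,"y":0,"z":0,"yaw":0,"gripper":-1}]' 40
python3 -c "
from h import *
s=st(); to(s,[592,8,51.6],89.5)"
```

```text
time_s: 4.62
ee_pos: [490.7, -18.0, 51.0]
ee_rot: [180.0, 0.0, 106.5]
force: [0.4, 0.1, -0.2]
gripper_width: 11.8
t 4.6167 pos [490.7 -18.   51. ] rpy [1.7998e+02 1.0000e-02 1.0650e+02] F [ 0.4  0.1 -0.2] T [ 0.09 -0.21  0.01] w 11.8
tool cm [-0.38 10.45 -0.06] yaw units 3.4
```

```bash
python3 -m inch '[{"x":0,"y":0,"z":0.05,"yaw":0.7,"gripper":-1},{"x":0,"y":0,"z":0,"yaw":0.7,"gripper":-1},{"x":0,"y":0,"z":0,"yaw":0.7,"gripper":-1},{"x":0,"y":0,"z":0,"yaw":0.7,"gripper":-1},{"x":0,"y":0,"z":0,"yaw":0.6,"gripper":-1},{"x":0,"y":0,"z":0,"yaw":0,"gripper":-1}]'
python3 -m inch '[{"x":0.25,"y":1,"z":0,"yaw":0,"gripper":-1},{"x":0.25,"y":1,"z":0,"yaw":0,"gripper":-1},{"x":0.25,"y":1,"z":0,"yaw":0,"gripper":-1},{"x":0.25,"y":1,"z":0,"yaw":0,"gripper":-1},{"x":0.25,"y":1,"z":0,"yaw":0,"gripper":-1},{"x":0.25,"y":1,"z":0,"yaw":0,"gripper":-1},{"x":0.25,"y":1,"z":0,"yaw":0,"gripper":-1},{"x":0.25,"y":1,"z":0,"yaw":0,"gripper":-1},{"x":0.25,"y":1,"z":0,"yaw":0,"gripper":-1},{"x":0.25,"y":0.9,"z":0,"yaw":0,"gripper":-1},{"x":0,"y":0,"z":0,"yaw":0,"gripper":-1},{"x":0,"y":0,"z":0,"yaw":0,"gripper":-1}]'
python3 - <<'E'
from h import *
from workcell import cams
st()
a=[]
for n,sl in(("top",(slice(130,260),slice(170,330))),("side",(slice(140,300),slice(160,340)))):
    f=cams.grab_frame(n); pickle.dump(f,open(n+"1.pkl","wb")); a.append(cv2.resize(f["pixels"][sl],(400,330),interpolation=2))
cv2.imwrite("pics/e.png",cv2.cvtColor(np.hstack(a),cv2.COLOR_RGB2BGR))
E
```

```text
time_s: 5.12
ee_pos: [490.9, -18.0, 51.0]
ee_rot: [179.9, 0.0, 89.4]
force: [1.2, -0.1, 5.3]
gripper_width: 12.0
time_s: 6.12
ee_pos: [591.3, 6.3, 51.0]
ee_rot: [179.8, -0.0, 89.6]
force: [1.2, 0.6, 4.6]
gripper_width: 11.9
t 6.1167 pos [591.3   6.3  51. ] rpy [179.81  -0.    89.57] F [1.2 0.6 4.6] T [ 0.07 -0.49 -0.03] w 11.9
```

View pics/e.png

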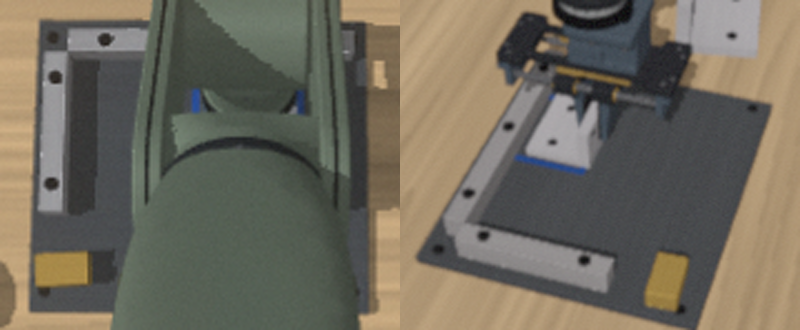

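The side view shows the bracket nearly square inside the tape outline, a few mm short of the long fence. I'll creep in.

```bash
python3 -m inch '[{"x":0,"y":0.15,"z":0,"yaw":0,"gripper":-1},{"x":0,"y":0.15,"z":0,"yaw":0,"gripper":-1},{"x":0,"y":0.15,"z":0,"yaw":0,"gripper":-1},{"x":0,"y":0.15,"z":0,"yaw":0,"gripper":-1},{"x":0,"y":0.1,"z":0,"yaw":0,"gripper":-1},{"x":0,"y":0,"z":0,"yaw":0,"gripper":-1}]'
python3 -m inch '[{"x":0,"y":0.1,"z":0,"yaw":0,"gripper":-1},{"x":0,"y":0.1,"z":0,"yaw":0,"gripper":-1},{"x":0,"y":0,"z":0,"yaw":0,"gripper":-1}]'
python3 -c "
from h import *
st()"
```

```text
time_s: 6.72
ee_pos: [595.3, 5.9, 51.1]
ee_rot: [-179.9, 0.0, 89.5]
force: [-2.7, 0.9, 8.6]
gripper_width: 11.7
time_s: 6.97
ee_pos: [597.2, 5.9, 51.0]
ee_rot: [-179.9, 0.0, 89.5]
force: [-4.6, -0.0, 8.4]
gripper_width: 11.8
t 6.9667 pos [597.2   5.9  51. ] rpy [-1.7987e+02  1.0000e-02  8.9520e+01] F [-4.6 -0.   8.4] T [ 0.01 -0.05 -0.  ] w 11.8
```

```bash
python3 -m inch '[{"x":0,"y":0.1,"z":0,"yaw":0,"gripper":-1},{"x":0,"y":0.1,"z":0,"yaw":0,"gripper":-1},{"x":0,"y":0,"z":0,"yaw":0,"gripper":-1}]'
python3 -m inch '[{"x":0,"y":0.1,"z":0,"yaw":0,"gripper":-1},{"x":0,"y":0.1,"z":0,"yaw":0,"gripper":-1},{"x":0,"y":0,"z":0,"yaw":0,"gripper":-1}]'
python3 -m inch '[{"x":0,"y":0.1,"z":0,"yaw":0,"gripper":-1},{"x":0,"y":0.1,"z":0,"yaw":0,"gripper":-1},{"x":0,"y":0,"z":0,"yaw":0,"gripper":-1}]'
python3 -c "
from h import *
st()"
```

```text
time_s: 7.22
ee_pos: [599.2, 5.8, 51.0]
ee_rot: [-179.9, 0.0, 89.5]
force: [-3.0, 0.2, 8.6]
gripper_width: 11.9
time_s: 7.47
ee_pos: [601.0, 5.8, 51.1]
ee_rot: [-179.8, 0.0, 89.5]
force: [-4.5, 0.9, 9.4]
gripper_width: 11.7
time_s: 7.72
ee_pos: [601.1, 5.7, 51.3]
ee_rot: [-179.6, 0.0, 89.6]
force: [-10.0, -0.3, 14.7]
gripper_width: 11.8
t 7.7167 pos [601.1   5.7  51.3] rpy [-1.7961e+02  3.0000e-02  8.9560e+01] F [-10.   -0.3  14.7] T [0.03 0.68 0.12] w 11.8
```

Contact came at x = 601, as predicted. I'll hold here, then check.

```bash
python3 -m inch '[{"x":0,"y":0.1,"z":-0.03,"yaw":0,"gripper":-1},{"x":0,"y":0,"z":0,"yaw":0,"gripper":-1},{"x":0,"y":0,"z":0,"yaw":0,"gripper":-1},{"x":0,"y":0,"z":0,"yaw":0,"gripper":-1},{"x":0,"y":0,"z":0,"yaw":0,"gripper":-1},{"x":0,"y":0,"z":0,"yaw":0,"gripper":-1},{"x":0,"y":0,"z":0,"yaw":0,"gripper":-1},{"x":0,"y":0,"z":0,"yaw":0,"gripper":-1}]'
python3 - <<'E'
from h import *
from workcell import cams
st()
f=cams.grab_frame("side"); pickle.dump(f,open("side2.pkl","wb"))
# predicted tape mark & bracket rear flange corners in the side view
cv2.imwrite("pics/f.png",cv2.cvtColor(cv2.resize(f["pixels"][160:240,195:295],(800,640),interpolation=2)[:600],cv2.COLOR_RGB2BGR))
E
```

```text
time_s: 8.38
ee_pos: [601.2, 5.7, 51.4]
ee_rot: [-179.5, 0.0, 89.6]
force: [-9.6, -0.6, 14.9]
gripper_width: 11.9
t 8.3833 pos [601.2   5.7  51.4] rpy [-1.7951e+02  3.0000e-02  8.9570e+01] F [-9.6 -0.6 14.9] T [0.04 0.91 0.22] w 11.9
```

View pics/f.png

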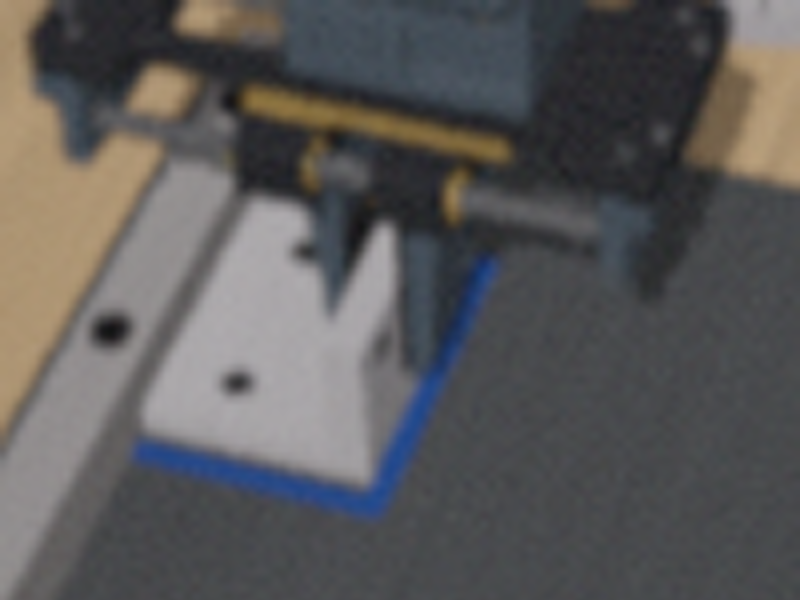

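The bracket is flush on the fence inside the tape outline (front corner at crop px (140, 430), web end at (370, 485)), held for 0.6 s at about 10 N. Next is the sideways slide.

```bash
python3 -m inch '[{"x":0.5,"y":0,"z":-0.02,"yaw":0,"gripper":-1},{"x":0.9,"y":0,"z":0,"yaw":0,"gripper":-1},{"x":0.9,"y":0,"z":0,"yaw":0,"gripper":-1},{"x":0.9,"y":0,"z":0,"yaw":0,"gripper":-1},{"x":0.9,"y":0,"z":0,"yaw":0,"gripper":-1},{"x":0.9,"y":0,"z":0,"yaw":0,"gripper":-1},{"x":0.9,"y":0,"z":0,"yaw":0,"gripper":-1},{"x":0,"y":0,"z":0,"yaw":0,"gripper":-1}]'
python3 -m inch '[{"x":0.8,"y":0,"z":0,"yaw":0,"gripper":-1},{"x":0.8,"y":0,"z":0,"yaw":0,"gripper":-1},{"x":0.8,"y":0,"z":0,"yaw":0,"gripper":-1},{"x":0.8,"y":0,"z":0,"yaw":0,"gripper":-1},{"x":0.8,"y":0,"z":0,"yaw":0,"gripper":-1},{"x":0.8,"y":0,"z":0,"yaw":0,"gripper":-1},{"x":0,"y":0,"z":0,"yaw":0,"gripper":-1},{"x":0,"y":0,"z":0,"yaw":0,"gripper":-1}]'
python3 -c "
from h import *
st()"
```

```text
time_s: 9.1
ee_pos: [601.5, 64.3, 51.4]
ee_rot: [-179.5, 0.1, 89.6]
force: [-10.2, -2.5, 13.3]
gripper_width: 11.8
time_s: 9.77
ee_pos: [601.8, 111.8, 51.5]
ee_rot: [-179.4, 0.2, 89.6]
force: [-9.8, -3.2, 15.0]
gripper_width: 11.7
t 9.7667 pos [601.8 111.8  51.5] rpy [-1.7944e+02  1.5000e-01  8.9570e+01] F [-9.8 -3.2 15. ] T [-0.19  1.08  0.09] w 11.7
```

```bash
python3 -m inch '[{"x":0.3,"y":0,"z":0,"yaw":0,"gripper":-1},{"x":0.3,"y":0,"z":0,"yaw":0,"gripper":-1},{"x":0.3,"y":0,"z":0,"yaw":0,"gripper":-1},{"x":0.3,"y":0,"z":0,"yaw":0,"gripper":-1},{"x":0.2,"y":0,"z":0,"yaw":0,"gripper":-1},{"x":0.2,"y":0,"z":0,"yaw":0,"gripper":-1},{"x":0,"y":0,"z":0,"yaw":0,"gripper":-1}]'
python3 -m inch '[{"x":0.15,"y":0,"z":0,"yaw":0,"gripper":-1},{"x":0.15,"y":0,"z":0,"yaw":0,"gripper":-1},{"x":0.15,"y":0,"z":0,"yaw":0,"gripper":-1},{"x":0,"y":0,"z":0,"yaw":0,"gripper":-1}]'
python3 -m inch '[{"x":0.15,"y":0,"z":0,"yaw":0,"gripper":-1},{"x":0.15,"y":0,"z":0,"yaw":0,"gripper":-1},{"x":0,"y":0,"z":0,"yaw":0,"gripper":-1},{"x":0,"y":0,"z":0,"yaw":0,"gripper":-1}]'
python3 -c "
from h import *
st()"
```

```text
time_s: 10.35
ee_pos: [601.8, 126.4, 51.5]
ee_rot: [-179.4, 0.3, 89.6]
force: [-10.3, -7.1, 14.3]
gripper_width: 11.8
time_s: 10.68
ee_pos: [601.8, 130.7, 51.6]
ee_rot: [-179.4, 0.3, 89.5]
force: [-11.3, -7.9, 15.5]
gripper_width: 12.0
time_s: 11.02
ee_pos: [601.8, 133.5, 51.5]
ee_rot: [-179.4, 0.3, 89.6]
force: [-12.0, -8.7, 16.5]
gripper_width: 11.8
t 11.0167 pos [601.8 133.5  51.5] rpy [-179.41    0.3    89.56] F [-12.   -8.7  16.5] T [-1.08  1.12  0.01] w 11.8
```

```bash
for i in 1; do python3 -m inch '[{"x":0.15,"y":0,"z":0,"yaw":0,"gripper":-1},{"x":0.15,"y":0,"z":0,"yaw":0,"gripper":-1},{"x":0,"y":0,"z":0,"yaw":0,"gripper":-1},{"x":0,"y":0,"z":0,"yaw":0,"gripper":-1}]'; done
python3 -m inch '[{"x":0.15,"y":0,"z":0,"yaw":0,"gripper":-1},{"x":0.15,"y":0,"z":0,"yaw":0,"gripper":-1},{"x":0,"y":0,"z":0,"yaw":0,"gripper":-1},{"x":0,"y":0,"z":0,"yaw":0,"gripper":-1}]'
python3 - <<'E'
from h import *
from workcell import cams
st()
f=cams.grab_frame("side"); pickle.dump(f,open("side3.pkl","wb"))
cv2.imwrite("pics/g.png",cv2.cvtColor(cv2.resize(f["pixels"][190:290,165:290],(750,600),interpolation=2),cv2.COLOR_RGB2BGR))
E
```

```text
time_s: 11.35
ee_pos: [601.9, 133.6, 51.8]
ee_rot: [-179.4, 0.6, 89.6]
force: [-10.4, -17.4, 18.3]
gripper_width: 11.9
time_s: 11.68
ee_pos: [601.9, 133.8, 51.9]
ee_rot: [-179.4, 0.8, 89.7]
force: [-11.0, -26.5, 19.4]
gripper_width: 11.5
t 11.6833 pos [601.9 133.8  51.9] rpy [-179.38    0.84   89.72] F [-11.  -26.5  19.4] T [-4.03  1.06 -0.03] w 11.5
```

View pics/g.png

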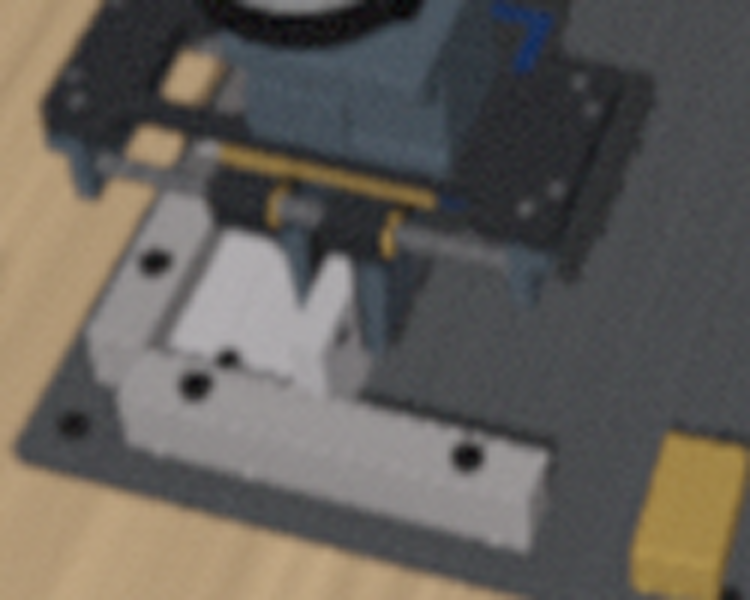

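Contact with the short fence came at y = 133.5: position stalled and force jumped. The side view shows the bracket tucked into the corner, with the flange at crop px (170–300, 240–380) behind the short fence. The short-fence push of 26 N is too large next to the long-fence push, so I'll rebalance them.

```bash
python3 -m inch '[{"x":-0.15,"y":0.1,"z":-0.03,"yaw":0,"gripper":-1},{"x":-0.15,"y":0.1,"z":-0.02,"yaw":0,"gripper":-1},{"x":0,"y":0.1,"z":0,"yaw":0,"gripper":-1},{"x":0,"y":0.1,"z":0,"yaw":0,"gripper":-1},{"x":0,"y":0,"z":0,"yaw":0,"gripper":-1},{"x":0,"y":0,"z":0,"yaw":0,"gripper":-1},{"x":0,"y":0,"z":0,"yaw":0,"gripper":-1},{"x":0,"y":0,"z":0,"yaw":0,"gripper":-1}]'
python3 -c "
from h import *
st()"
```

```text
time_s: 12.4
ee_pos: [602.1, 133.6, 51.9]
ee_rot: [-178.9, 0.6, 89.6]
force: [-18.2, -15.9, 22.4]
gripper_width: 12.0
t 12.4 pos [602.1 133.6  51.9] rpy [-178.92    0.6    89.63] F [-18.2 -15.9  22.4] T [-2.34  2.24  0.06] w 12.0
```

```bash
python3 -m inch '[{"x":0,"y":0,"z":0,"yaw":0,"gripper":-1},{"x":0,"y":0,"z":0,"yaw":0,"gripper":-1},{"x":0,"y":0,"z":0,"yaw":0,"gripper":-1},{"x":0,"y":0,"z":0,"yaw":0,"gripper":-1}]'
python3 - <<'E'
from h import *
from workcell import cams,env
f=cams.grab_frame("side")["pixels"].astype(int); g=pickle.load(open("side3.pkl","rb"))["pixels"].astype(int); o=pickle.load(open("side0.pkl","rb"))["pixels"].astype(int)
for n,sl in(("bracket since corner",(slice(228,256),slice(190,230))),("brass since start",(slice(255,295),slice(265,295))),("jar",(slice(320,395),slice(240,305)))):
    print(n,"mean |diff|",abs(f[sl]-(g if "bracket" in n else o)[sl]).mean().round(2))
st(); print(env.job_done())
E
```

```text
time_s: 12.73
ee_pos: [602.1, 133.6, 51.9]
ee_rot: [-178.9, 0.6, 89.6]
force: [-18.6, -15.8, 23.1]
gripper_width: 11.5
bracket since corner mean |diff| 2.34
brass since start mean |diff| 7.61
jar mean |diff| 7.93
t 12.7833 pos [602.1 133.6  51.9] rpy [-178.92    0.6    89.63] F [-19.2 -16.7  23. ] T [-2.3   2.29  0.12] w 11.9
the job is handed in; nothing more can be done
None
```

```bash
python3 - <<'E'
from h import *
for n in("side0","side3"):
    h=cv2.cvtColor(pickle.load(open(n+".pkl","rb"))["pixels"],cv2.COLOR_RGB2HSV)
    for k,sl,lo,hi in(("brass",(slice(250,300),slice(262,300)),(15,140,60),(35,255,255)),("jar band",(slice(320,400),slice(240,305)),(100,120,30),(130,255,255)),("tin",(slice(75,130),slice(310,355)),(3,170,60),(14,255,255))):
        v,u=np.nonzero(cv2.inRange(h[sl],lo,hi)); print(n,k,len(u),(u.mean()+sl[1].start).round(1),(v.mean()+sl[0].start).round(1))
E
```

```text
side0 brass 333 279.6 275.8
side0 jar band 205 271.9 378.8
side0 tin 524 331.7 102.9
side3 brass 272 279.7 275.9
side3 jar band 201 272.0 378.9
side3 tin 530 331.8 103.0
```

I finished the job and handed it in at 12.8 s, with the bracket pressed into the corner and the fingers still gripping its web. `job_done()` gives no verdict, so the figures below are my own checks.

**First stop:** I pinched the web, squared the bracket on the plate and slid it against the long fence inside the blue tape outline. It stopped there for about 0.6 s at about 10 N. The picture showed it flush and inside the outline.

**Corner:** I then slid it along the fence into the short one. Contact showed at y ≈ 133.5 mm, where the tool stalled and the force jumped. I rebalanced the two pushes because the short-fence push had built up to 26 N.

**Last readings before hand-in:**

| Check | Reading |
|---|---|
| Force on the tool toward the long fence | about 19 N |
| Force on the tool toward the short fence | about 17 N |
| Downward push | about 23 N |
| Grip opening on the 12 mm web | 11.9 mm, 40 N set |
| Tool tilt | about 1.2° (0.02 rad) |
| Tool yaw against the estimated fence line | within about 0.1° |
| Tool position | steady |

These are forces at the wrist, so friction takes some of each push before it reaches the fences.

**Checks that disagreed or were indirect:**
- **Corner position:** short-fence contact came about 2 mm beyond the position I estimated from the plate outline. That is within the camera calibration.
- **Final fit:** I judged flushness in the corner from the contact forces and a side view, not by measuring the bracket's corner directly.
- **Bystanders:** a raw image comparison of the brass block and jar regions with the start gave differences of 7–8 grey levels, probably from changed shadows. The colour centroids of the brass block, jar and tin agreed within about 0.1 px. That second image was taken about 1 s before hand-in.

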